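# Clamp the glued recipe-card holder

### The job

The wooden recipe-card holder has just been glued along its slot: stand it upright midway between the pad and the jaw of the bar clamp, centred on them with its long sides facing them, and let go of it. Then pump the ratchet trigger (pull, let it come back, pull again) until the jaw has pushed the holder against the sprung pad and the pad is sunk about half-way in, never pressing it to its stop, and finish still holding the trigger pulled. Do not push the jaw along by hand, and leave the spice tin, the timer and the teaspoon where they are.

Things in the scene. Friction and masses are not known exactly. Their poses are not given: they have to be found in the camera images.
- clamp: Black one-hand bar clamp on its side, fixed on rubber feet. Origin on the worktop under the housing; x = clamping axis from housing to jaw, z up. In mm: housing x -58..26, y -12..83, top z 60; fixed handle x -55..-39, y -88..-8, z 10..56; pad and jaw faces centred on y 0; steel bar y 57..71, z 23..41 (55 at the housing). The holder goes on the worktop between pad and jaw at y 0, 30 from the bar.
- pad_face (a point): Middle of the pad's rubber face (36 wide x 34 high, its middle 26 above the worktop), on the housing, looking to clamp +x; at clamp x = 54 mm when the pad is out. Moves with the pad.
- pad (a joint): How far the sprung pad is pushed in, m: 0 out (as at the start), 0.016 at its stop. It resists with 2.4 N at first and 0.6 N per mm more (about 7 N half-way).
- jaw_face (a point): Middle of the sliding jaw's rubber face (36 wide x 34 high, its middle 26 above the worktop), looking to clamp -x at the pad. The jaw arm spans clamp y -24..77, is 20 thick behind the face, top at z 47.
- jaw (a joint): Travel of the jaw towards the pad, m: 0 fully open (faces 82 mm apart), at most 0.066; it starts between 0 and 0.022. A ratchet with 5 mm teeth keeps it from going back by more than about 5 mm.
- trigger (a joint): Trigger travel, m: 0 at rest, 0.026 fully pulled. Slides straight to clamp -x, towards the handle; a spring (2.4 to 4.5 N) brings it back. When pulled it picks up a ratchet tooth within 5 mm, then carries the jaw along one to one; coming back it leaves the jaw. A full pull brings the jaw about 20 to 26 mm.
- trigger_grip (a point): Middle of the trigger's top edge; moves with it. The trigger is an upright grey blade parallel to the handle, 12 thick along clamp x, along clamp y from the housing to 92 mm on the -y side (this point: x 12, y -56 at rest), z 9..59. At rest 45 mm are free between it and the handle.
- holder: Loose wooden recipe-card holder, 36 (own x) x 54 (own y) x 40 (z) mm, 0.08 kg, a 5 mm wide, 12 mm deep card slot along own y in its top, glue seam below the slot. Origin at the centre of its underside. It is clamped across its 36 mm, either way round. It slides easily on the worktop.
- spice_box: Round white spice tin, 62 diameter x 25 high, a bystander. Origin at the centre of its underside.
- timer: Round grey kitchen timer, 60 diameter x 25 high, a bystander behind the clamp. Origin at the centre of its underside.
- teaspoon: Teaspoon with a black grip, 137 long, 12 high, a bystander. Origin under its middle.

How it is judged:
By the outcome, as a careful person would: the job done as asked, in the order asked, and still so for the second after the job is handed in, while the arm keeps its last pose, push and grip.
It also fails if it takes over 50 s, if anything falls off the work surface, if the arm or the gripper's body presses on something with over 40 N, if the wrist force passes 120 N, or if a joint passes its speed limit or range.

### The arm

A 6-joint arm with a two-finger parallel gripper is mounted at the origin on a cart in front of the work surface, level with it; the furniture and walls round the work are solid. World frame = base frame: x ahead of the robot, y to its left, z up, the work surface at z = 0. Lengths are in mm, angles in rad, forces in N, time in s.
With the tool pointing down it reaches from about 275 to 750 mm from the base axis. Payload 10.2 kg.
Tool frame: the origin (TCP) lies at the centre of the arm's flange, where the gripper is bolted on; the fingertips stand 173 mm ahead of it and the grasp point (between the pads) lies 155 mm ahead of it; z points along the fingers, y is the line along which they close (so a half turn about z gives the same grasp; the last joint's range is limited). The gripper opens to 85 mm and grips with 20 to 120 N. Pads are 22 mm wide; open, the fingers measure 114 mm over their backs; the gripper's body (76 mm by 85 mm) begins 54 mm behind the grasp point. The pads swing forward as they close: fully open they stand 13 mm farther back than shut.
Start: joints at [1.108, 0.313, 1.498, -0, 1.331, -0.223], TCP at [124.705, 509.981, 404.694] pointing down, gripper open.
Joint ranges: [-2.94, 2.94], [-0.97, 2.17], [0.19, 2.56], [-1.23, 4.37], [0.02, 3.11], [-2.88, 2.88]. Speed limits (rad/s): [2.39, 2.39, 3.01, 3.14, 3.14, 3.14].

### API

Orientations are given as a unit quaternion [w, x, y, z].
In Python, from rig import ctrl gives the robot as it stands.
- The arm moves only by the shell command python3 steer.py FILE [OPENING] [FORCE], which reads ROWS from the file FILE. ROWS is a JSON list that holds a single list of rows (three levels of brackets), with 1 to 8 rows, each of 6 numbers: dx, dy, dz in mm, then a rotation vector rx, ry, rz in rad; each row is the pose to reach, as a shift and turn from the pose commanded when the command began, along the tool's axes at that moment; what a row does not reach only later rows make up. A row lasts 1/10 s, in which the tool goes at most 50 mm and 0.15 rad, less where a joint would pass 70% of its speed; a pose out of reach is approached as far as the arm can. OPENING is the opening from 0.0 (shut) to 1.0 (fully open), set as the command begins (- or left out keeps the last). The fingers move at their own pace and stop on an object; FORCE is the grip in N (left out, the last holds). Time passes only in rows, so rows that do not move let the fingers close. It prints the time, the measured TCP pose, the force, the opening and the grip force at its end. Input that does not fit is refused with a message, and nothing moves.
- ctrl.sense(): the state, without advancing time (a new reading comes with each control period).
- ctrl.capture(name): name is "scene" or "top" or "wrist"; returns the picture (384x512x3 uint8, red, green, blue); there is no depth.
- ctrl.calibration(name): a dict with "fx", "fy", "cx", "cy" (pixels), "distortion" ([k1, k2, p1, p2, k3] as OpenCV has them; the pictures are not rectified), "position" and "attitude" of the camera in the world. Camera axes: x right, y down, z forward; pixel columns grow to the right and rows downward; lengths in mm; the calibration is good to about 2 mm. A picture is of the moment at which its call begins: read the wrist's pose just before it. calibration takes no time and is no camera call; for the wrist camera it gives the pose at the moment of the call.
- ctrl.finish_job(): hands the job in; it is judged then, once.
The state is a dict: "time_s": time; "joints": joint angles; "dq": joint speeds; "tau": joint torques, N m; "eef_pos": TCP position; "ee_rot": TCP orientation; "force": force on the tool from outside, world axes, zero at the start; "wrist_torque": the same for the moment, N m; "grip_width": opening from 0.0 (shut) to 1.0 (fully open); "grip_force": force on a finger pad.
Only numpy, scipy, OpenCV 4.12 (cv2) and the standard library are available. Lean on these libraries where they do the work, as an engineer would, in place of code of your own. Each camera call takes 0.05 s, during which the arm holds its last target. There are 200 camera calls.

## Working session

There is one attempt and no reset: what is moved stays moved. The work goes in short steps, Python scripts to look and compute and a shell command to move; the robot and the scene stay as the last step left them, time stands still between calls to the robot, and variables do not carry over. Pictures are saved under pics/ and viewed, at most 10 in all, crops included, and the job is handed in when it is done.

```bash
ls; mkdir -p pics; python3 - <<'E'
from rig import ctrl
import cv2
s=ctrl.sense(); print({k:s[k] for k in('time_s','eef_pos','ee_rot','grip_width','force')})
ims=[ctrl.capture(n) for n in('scene','top')]
for n in('scene','top','wrist'): print(n,ctrl.calibration(n))
for n,i in zip(('scene','top'),ims): cv2.imwrite(f'pics/{n}0.png',cv2.resize(i[:,:,::-1],(800,600),interpolation=cv2.INTER_CUBIC))
E
```

```text
pics
rig.py
steer.py
{'time_s': 0.0, 'eef_pos': array([124.67790109, 509.93562598, 404.13407388]), 'ee_rot': array([-2.28737471e-04,  1.19610225e-01,  9.92820710e-01, -6.15569454e-04]), 'grip_width': 0.9967061476405498, 'force': array([-0.10405573,  0.64561477,  0.15410589])}
scene {'fx': 378.3131475597265, 'fy': 378.3131475597265, 'cx': 251.29852942300718, 'cy': 188.0345285187433, 'distortion': array([-0.0412089,  0.       ,  0.       ,  0.       ,  0.       ]), 'position': array([125.55034503, 968.77057302, 738.60508411]), 'attitude': array([ 0.10818364, -0.20013765,  0.86300054, -0.45107792])}
top {'fx': 435.81492908618424, 'fy': 435.81492908618424, 'cx': 255.99443147344243, 'cy': 189.7954666934282, 'distortion': array([-0.01940667,  0.        ,  0.        ,  0.        ,  0.        ]), 'position': array([ 289.47897977,  193.98261586, 1540.88965164]), 'attitude': array([-0.03803759,  0.71488086, -0.69358879,  0.08020655])}
wrist {'fx': 288.70644462440345, 'fy': 288.70644462440345, 'cx': 254.7624456061041, 'cy': 192.91382067395253, 'distortion': array([0.01418257, 0.        , 0.        , 0.        , 0.        ]), 'position': array([ 60.20229193, 525.53384639, 373.78392338]), 'attitude': array([0.10336216, 0.77977318, 0.61222913, 0.08028411])}
```

View pics/scene0.png

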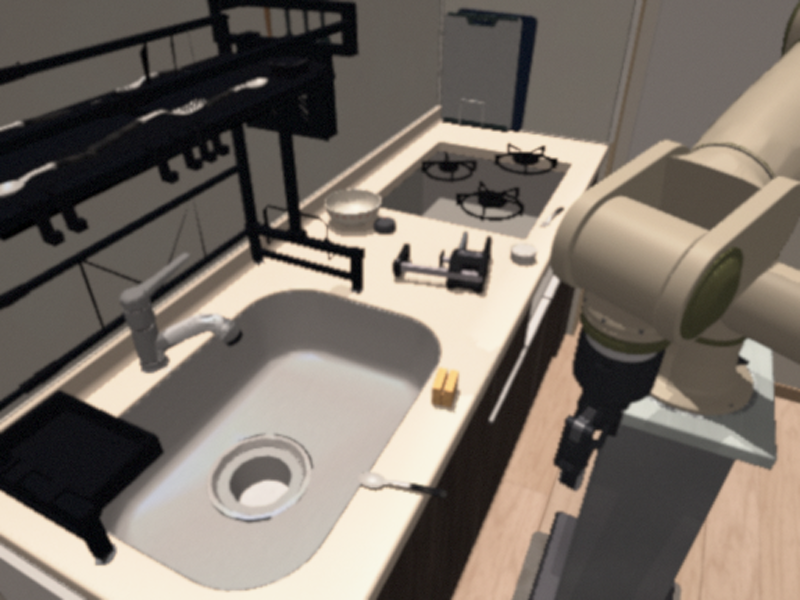

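View pics/top0.png

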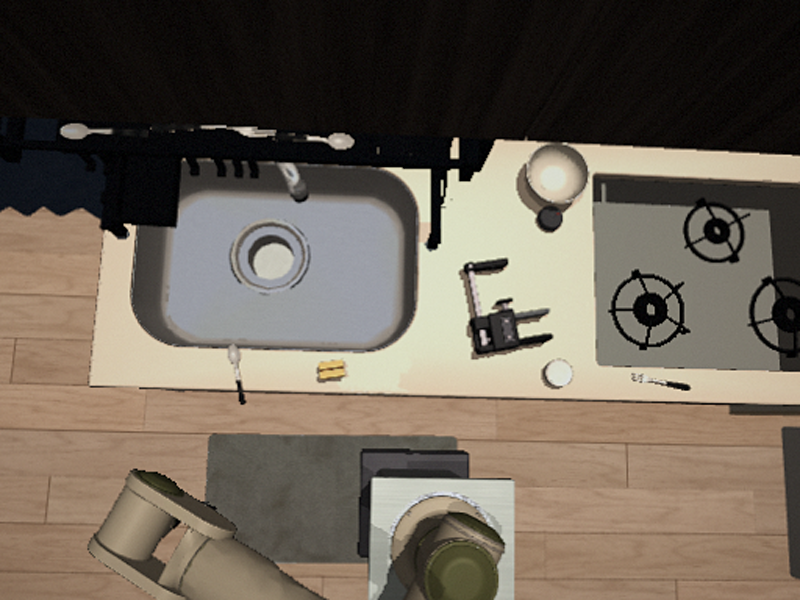

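Scene picture: the holder is at about (445,387), the clamp at about (450,265) and the spoon at (400,485). Top picture: the holder is at about (332,370) with its long side roughly along image x. The clamp housing is at (495,333), the jaw at (488,266), and the trigger and handle point right. The tin is at (558,373) and the timer at (549,218).

```bash
cat > h.py <<'E'
import numpy as np, cv2
from scipy.spatial.transform import Rotation as R
from rig import ctrl
def rot(q): return R.from_quat(np.roll(q,-1))
def K(c): return np.array([[c['fx'],0,c['cx']],[0,c['fy'],c['cy']],[0,0,1]])
def ray(c,px):
    u=cv2.undistortPoints(np.array([[px]],float),K(c),c['distortion'])[0,0]
    return np.array(c['position']),rot(c['attitude']).apply([u[0],u[1],1])
def onz(c,px,z):
    p,d=ray(c,px); return p+d*(z-p[2])/d[2]
def tri(*obs):
    A=np.zeros((3,3));b=np.zeros(3)
    for c,px in obs:
        p,d=ray(c,px);d=d/np.linalg.norm(d);M=np.eye(3)-np.outer(d,d);A+=M;b+=M@p
    return np.linalg.solve(A,b)
def proj(c,P):
    Rm=rot(c['attitude']).inv(); P=np.atleast_2d(P).astype(float)
    return cv2.projectPoints(P,Rm.as_rotvec(),-Rm.apply(c['position']),K(c),c['distortion'])[0][:,0]
def go(pos,ydir):
    "shift and turn in tool axes to TCP pos, pointing down, tool y along ydir (world xy)"
    s=ctrl.sense();T=rot(s['ee_rot']);y=np.array([*ydir,0])/np.hypot(*ydir)
    if y@T.as_matrix()[:,1]<0:y=-y
    z=np.array([0,0,-1.]);W=R.from_matrix(np.c_[np.cross(y,z),y,z])
    print('shift',T.inv().apply(np.array(pos)-s['eef_pos']).round(1),'turn',(T.inv()*W).as_rotvec().round(3))
E
python3 - <<'E'
from h import *
t=ctrl.calibration('top');s=ctrl.calibration('scene');k=1/1.5625
f=lambda x,y:((x+.5)*k-.5,(y+.5)*k-.5)
print('holder',onz(t,f(332,370),40),tri((t,f(332,370)),(s,f(446,376))))
print('hous',onz(t,f(495,333),60),'jaw',onz(t,f(488,266),47),'tin',onz(t,f(558,373),25),'timer',onz(t,f(549,218),25))
h=onz(t,f(332,370),40)
d=ctrl.calibration('wrist');S=ctrl.sense()
T=rot(S['ee_rot']);print('cam in tool',T.inv().apply(d['position']-S['eef_pos']),T.inv().apply(rot(d['attitude']).as_matrix().T).T.round(2))
E
```

```text
holder [377.30422751 252.69599421  40.        ] [379.45079685 253.24389664  43.58928231]
hous [ 467.82888043 -103.25920208   60.        ] jaw [621.5015547  -89.57225389  47.        ] tin [ 385.89141191 -254.14236614   25.        ] timer [ 746.94658954 -237.7657414    25.        ]
cam in tool [66.33946905 -0.13489485 30.43226775] [[ 0.   -0.97 -0.26]
 [ 1.    0.   -0.  ]
 [ 0.   -0.26  0.97]]
```

```bash
python3 - <<'E'
from h import *
go([378,253,330],[0,1])
E
```

```text
shift [-307.1 -189.3   74.3] turn [-0.001 -0.    -0.24 ]
```

```bash
echo '[[[-40,-25,10,0,0,-0.03],[-80,-50,20,0,0,-0.06],[-120,-75,30,0,0,-0.09],[-160,-100,40,0,0,-0.12],[-200,-125,50,0,0,-0.16],[-240,-150,60,0,0,-0.19],[-280,-175,70,0,0,-0.22],[-307,-189,74,0,0,-0.24]]]' > m.json && python3 steer.py m.json 1.0
echo '[[[0,0,0,0,0,0],[0,0,0,0,0,0]]]' > m.json && python3 steer.py m.json
python3 - <<'E'
from h import *
import pickle
S=ctrl.sense();c=ctrl.calibration('wrist');i=ctrl.capture('wrist');pickle.dump(c,open('w1.pkl','wb'))
print(S['eef_pos'],S['ee_rot'],proj(c,[378,253,40]));cv2.imwrite('pics/w1.png',i[:,:,::-1])
E
```

```text
time_s: 0.9
eef_pos: [379.4, 251.2, 329.8]
ee_rot: [-0.001, 0.0, 1.0, -0.0]
force: [0.4, -0.5, 0.7]
grip_width: 0.996
grip_force: 0.0
time_s: 1.1
eef_pos: [378.1, 253.3, 330.4]
ee_rot: [-0.0, 0.001, 1.0, -0.0]
force: [0.2, 0.3, 0.0]
grip_width: 0.999
grip_force: 0.0
[378.09390336 253.26113429 330.43646234] [-4.58610203e-04  6.60473336e-04  9.99999676e-01 -3.81863694e-05] [[254.53170128 189.39702738]]
```

View pics/w1.png

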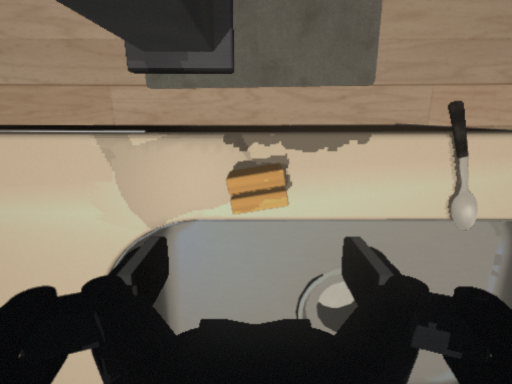

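```bash
cat >> h.py <<'E'
def seg(i,roi=None):
    "holder contour rectangle by colour"
    hsv=cv2.cvtColor(i,cv2.COLOR_RGB2HSV);m=cv2.inRange(hsv,(8,110,60),(30,255,255))
    if roi: z=np.zeros_like(m);x0,y0,x1,y1=roi;z[y0:y1,x0:x1]=255;m&=z
    m=cv2.morphologyEx(m,cv2.MORPH_CLOSE,np.ones((9,9)))
    k=max(cv2.findContours(m,0,2)[0],key=cv2.contourArea)
    return cv2.minAreaRect(k),k
E
python3 - <<'E'
from h import *
import pickle
c=pickle.load(open('w1.pkl','rb'));i=cv2.imread('pics/w1.png')[:,:,::-1].copy()
r,k=seg(i,(190,140,330,240));print(r)
b=cv2.boxPoints(r)
P=np.array([onz(c,p,40) for p in b]);print(P.round(1),P.mean(0),[np.linalg.norm(P[j]-P[j-1]).round(1) for j in range(4)])
for j in range(4):
  d=P[j]-P[j-1]; print(np.degrees(np.arctan2(d[1],d[0])).round(1))
E
```

```text
((256.8603515625, 188.00233459472656), (42.854923248291016, 58.02201843261719), 80.90972137451172)
[[361.  225.9  40. ]
 [352.6 278.   40. ]
 [392.8 285.4  40. ]
 [401.9 231.2  40. ]] [377.08270231 255.11135154  40.        ] [np.float64(41.2), np.float64(52.8), np.float64(40.8), np.float64(55.0)]
-172.6
99.1
10.3
-80.5
```

```bash
python3 - <<'E'
from h import *
go([378,255,250],[-0.162,0.987])
E
```

```text
shift [-0.4  1.2 80.6] turn [ 0.    -0.001 -0.163]
```

```bash
echo '[[[0,1,40,0,0,-0.08],[0,1,80,0,0,-0.16],[0,1,80,0,0,-0.16],[0,1,80,0,0,-0.16]]]' > m.json && python3 steer.py m.json
python3 - <<'E'
from h import *
import pickle
S=ctrl.sense();c=ctrl.calibration('wrist');i=ctrl.capture('wrist');pickle.dump(c,open('w2.pkl','wb'))
cv2.imwrite('pics/w2.png',i[:,:,::-1])
r,k=seg(i,(150,80,370,240));print(r,c['position'])
b=cv2.boxPoints(r)
P=np.array([onz(c,p,40) for p in b]);print(P.round(1),P.mean(0),[np.linalg.norm(P[j]-P[j-1]).round(1) for j in range(4)])
x,y,w,h=cv2.boundingRect(k);o=i[y-40:y+h+40,x-60:x+w+60,::-1].copy()
cv2.imwrite('pics/w2c.png',cv2.resize(o,None,fx=3,fy=3,interpolation=cv2.INTER_CUBIC));print(x-60,y-40,o.shape)
E
```

```text
time_s: 1.55
eef_pos: [377.8, 255.2, 251.6]
ee_rot: [-0.0, -0.08, 0.997, 0.0]
force: [-0.7, -0.0, 0.5]
grip_width: 0.999
grip_force: 0.0
((254.5, 211.5), (55.0, 79.0), 90.0) [312.27756744 244.71690662 221.19410569]
[[358.6 226.3  40. ]
 [350.5 276.5  40. ]
 [388.1 283.9  40. ]
 [396.6 231.   40. ]] [373.44998569 254.42014737  40.        ] [np.float64(38.4), np.float64(50.9), np.float64(38.4), np.float64(53.6)]
155 144 (136, 200, 3)
```

View pics/w2c.png

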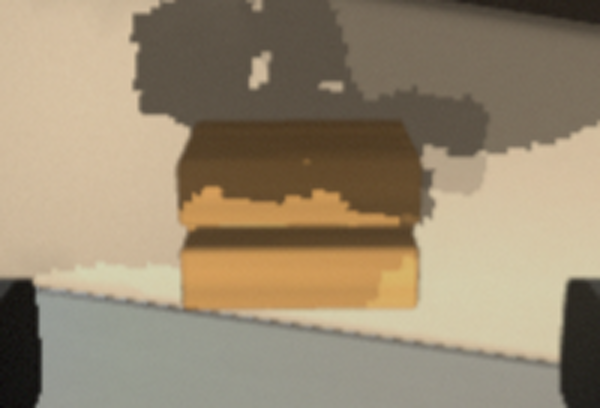

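The crop shows the holder square to the tool, its yaw matching well. The top face spans rows 198–247 and columns 215–294 in the full image, and the slot centre is near (254.7,223.3).

```bash
python3 - <<'E'
from h import *
import pickle
a,b=[pickle.load(open(f'w{n}.pkl','rb')) for n in(1,2)]
i=cv2.imread('pics/w1.png').astype(int).sum(2)
# slot row in w1 at several columns
rows=[(u,180+np.argmin(i[180:204,u])) for u in range(235,285,6)];print(rows)
v=np.mean([r for _,r in rows])
for p2 in((254.7,221.5),(254.7,223.3)): print(tri((a,(257.5,v)),(b,p2)),onz(b,p2,40))
print(onz(b,(254.7,246.7),40),onz(b,(254.7,198.3),40),onz(b,(215,222),40),onz(b,(294.3,222),40))
E
```

```text
[(235, np.int64(196)), (241, np.int64(195)), (247, np.int64(194)), (253, np.int64(193)), (259, np.int64(192)), (265, np.int64(191)), (271, np.int64(190)), (277, np.int64(189)), (283, np.int64(189))]
[382.18878547 255.8860115   33.92832014] [379.88899654 255.58818499  40.        ]
[379.6093313  255.63738526  43.94730294] [381.15293008 255.79135254  40.        ]
[397.98152746 258.49642381  40.        ] [363.97507575 253.0301493   40.        ] [384.44019042 229.47235629  40.        ] [376.0385228  281.75090459  40.        ]
```

```bash
python3 - <<'E'
from h import *
go([381,255.7,177],[-0.162,0.987])
E
```

```text
shift [-2.7  0.  75.4] turn [ 0.     0.002 -0.003]
```

```bash
echo '[[[-2.7,0,35,0,0,0],[-2.7,0,60,0,0,0],[-2.7,0,74,0,0,0],[-2.7,0,74,0,0,0]]]' > m.json && python3 steer.py m.json
echo '[[[0,0,0,0,0,0],[0,0,0,0,0,0],[0,0,0,0,0,0],[0,0,0,0,0,0],[0,0,0,0,0,0],[0,0,0,0,0,0]]]' > m.json && python3 steer.py m.json 0.0 25
```

```text
time_s: 2.0
eef_pos: [380.8, 255.2, 177.1]
ee_rot: [0.0, -0.08, 0.997, 0.0]
force: [-0.8, -0.5, 0.1]
grip_width: 0.999
grip_force: 0.0
time_s: 2.6
eef_pos: [381.2, 255.2, 178.2]
ee_rot: [0.001, -0.08, 0.997, 0.0]
force: [-1.0, -0.3, 7.8]
grip_width: 0.624
grip_force: 26.1
```

```bash
echo '[[[0,0,-40,0,0,0],[0,0,-90,0,0,0],[0,-20,-140,0,0,0],[0,-50,-180,0,0,0]]]' > m.json && python3 steer.py m.json
python3 - <<'E'
from h import *
go([590,-100,400],[-0.15,0.989]); s=ctrl.sense();print(s['grip_width'],s['grip_force'],s['eef_pos'])
E
```

```text
time_s: 3.0
eef_pos: [387.7, 207.7, 356.9]
ee_rot: [0.001, -0.081, 0.997, 0.0]
force: [1.0, -0.2, -1.1]
grip_width: 0.628
grip_force: 27.7
shift [-150.1 -336.3  -42.8] turn [0.    0.003 0.012]
0.627728535290134 27.70820628851652 [387.70086887 207.71961947 356.87023272]
```

```bash
echo '[[[-10,-48,-6,0,0,0],[-20,-96,-12,0,0,0],[-40,-142,-18,0,0,0],[-60,-186,-24,0,0,0],[-80,-230,-30,0,0,0],[-105,-270,-36,0,0,0],[-130,-308,-42,0,0,0],[-150,-336,-43,0,0,0.012]]]' > m.json && python3 steer.py m.json
echo '[[[0,0,0,0,0,0],[0,0,0,0,0,0],[0,0,0,0,0,0]]]' > m.json && python3 steer.py m.json
python3 - <<'E'
from h import *
import pickle
c=ctrl.calibration('wrist');i=ctrl.capture('wrist');pickle.dump(c,open('w3.pkl','wb'))
cv2.imwrite('pics/w3.png',i[:,:,::-1]);cv2.imwrite('pics/w3b.png',cv2.resize(i[:,:,::-1],(800,600),interpolation=cv2.INTER_CUBIC));print(c['position'])
E
```

```text
time_s: 3.8
eef_pos: [590.9, -102.2, 398.1]
ee_rot: [0.001, -0.073, 0.997, -0.001]
force: [0.8, 0.9, 0.3]
grip_width: 0.629
grip_force: 27.7
time_s: 4.1
eef_pos: [589.5, -99.3, 397.2]
ee_rot: [0.0, -0.074, 0.997, 0.0]
force: [0.2, -0.1, -0.1]
grip_width: 0.632
grip_force: 27.7
[ 523.84251094 -109.03924631  366.71231814]
```

View pics/w3b.png

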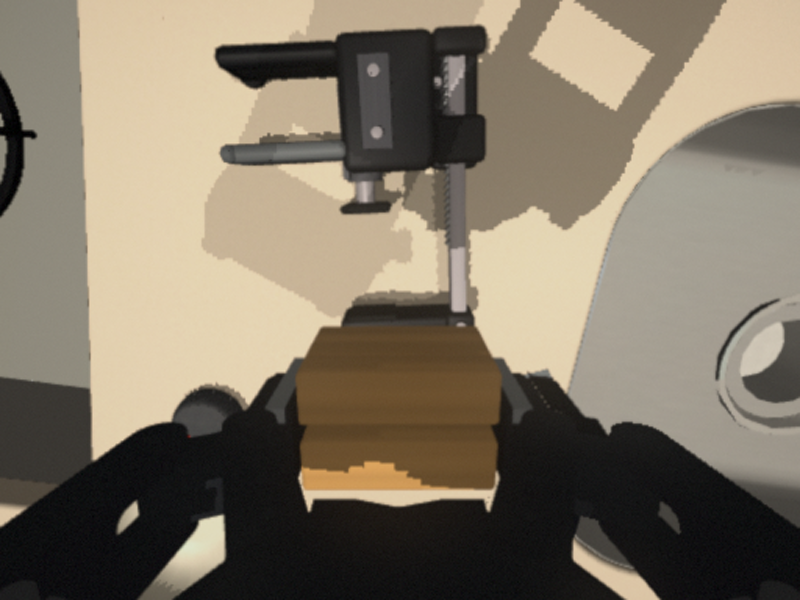

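Wrist view (800x600): the housing spans columns 340–485 and rows 30–170. The trigger blade runs along row ~152 from column 222 to 345, and the pad face is near (365,210). The jaw face edge is at row ~308, columns 345–472, partly hidden by the held holder. I'll take a second view from further out.

```bash
echo '[[[-30,-5,12,0,0,0],[-60,-10,25,0,0,0],[-80,-10,30,0,0,0],[-80,-10,30,0,0,0],[-80,-10,30,0,0,0]]]' > m.json && python3 steer.py m.json
python3 - <<'E'
from h import *
import pickle
c=ctrl.calibration('wrist');i=ctrl.capture('wrist');pickle.dump(c,open('w4.pkl','wb'))
cv2.imwrite('pics/w4.png',i[:,:,::-1]);cv2.imwrite('pics/w4b.png',cv2.resize(i[:,:,::-1],(800,600),interpolation=cv2.INTER_CUBIC));print(c['position'])
E
```

```text
time_s: 4.65
eef_pos: [670.3, -97.4, 366.9]
ee_rot: [-0.0, -0.075, 0.997, 0.0]
force: [-0.2, -0.4, -0.1]
grip_width: 0.628
grip_force: 27.7
[ 604.62022791 -107.24029113  336.48793328]
```

View pics/w4b.png

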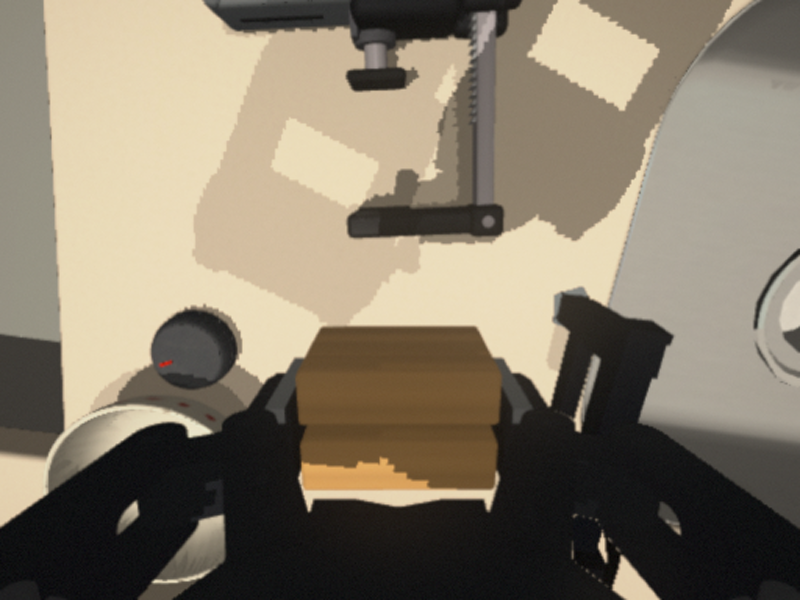

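View 4 (800x600): the pad spans columns 347–405 with its edge at rows 78–90. The jaw arm spans columns 347–503 and rows 205–236, and the bar is at column ~486. Next I fit the clamp pose from both views.

```bash
cat > fit.py <<'E'
from h import *
import pickle
from scipy.optimize import least_squares
C={n:pickle.load(open(f'w{n}.pkl','rb')) for n in(3,4)}
# view, clamp pt (x None = jaw face+dx), axis col 0/row 1, big px
O=[(3,(54,0,43),0,365.5),(3,(54,0,43),1,213),(3,(12,-92,59),0,221),(3,(18,-56,59),1,158),(3,(-16,-12,60),0,338),
(3,(92,64,41),0,458),(4,(54,0,43),0,376),(4,(54,0,9),1,90),(4,('j',64,41),0,486),(4,('j20',26,47),1,236),(4,('j10',-24,47),0,347),(4,('j10',77,47),0,503)]
def w(p,q):
    x=q[0]
    if isinstance(x,str): x=136-p[3]+(float(x[1:] or 0))
    c,s=np.cos(p[2]),np.sin(p[2]); return [p[0]+c*x-s*q[1],p[1]+s*x+c*q[1],q[2]]
def res(p): return [proj(C[n],w(p,q))[0][a]-((v+.5)/1.5625-.5) for n,q,a,v in O]
if __name__=='__main__':
    r=least_squares(res,[489,-135,.147,8],loss='soft_l1');p=r.x
    print(p.round(3),np.round(res(p),1));np.save('clamp.npy',p)
    t=[]
    for n in(3,4):
        im=cv2.resize(cv2.imread(f'pics/w{n}.png'),(800,600),interpolation=cv2.INTER_CUBIC)
        B=[((-58,26),(-12,83),(60,)),((6,18),(-92,-12),(59,9)),((-55,-39),(-88,-8),(56,)),((54,),(-18,18),(9,43)),(('j','j20'),(-24,77),(47,)),(('j',),(-18,18),(9,43)),((26,'j'),(57,71),(41,))]
        for xs,ys,zs in B:
            P=np.array([w(p,(x,y,z)) for x in xs for y in ys for z in zs]);u=((proj(C[n],P)+.5)*1.5625-.5)
            hull=cv2.convexHull(u.astype(np.float32)).astype(int);cv2.polylines(im,[hull],True,(0,255,0),1)
        t.append(im[:340,190:540])
    cv2.imwrite('pics/ov.png',np.hstack(t))
    for nm,q in(('pad',(54,0,26)),('jaw',('j',0,26)),('trig',(12,-56,59))):print(nm,np.round(w(p,q),1))
E
python3 fit.py
```

```text
[ 4.95643e+02 -1.38166e+02  1.88000e-01  8.18200e+00] [ 0.5 -0.5 -1.5  1.8  0.5 -0.6  1.  -0.5 -1.5  0.  -0.5  1.8]
pad [ 548.7 -128.1   26. ]
jaw [ 621.2 -114.2   26. ]
trig [ 517.9 -190.9   59. ]
```

View pics/ov.png

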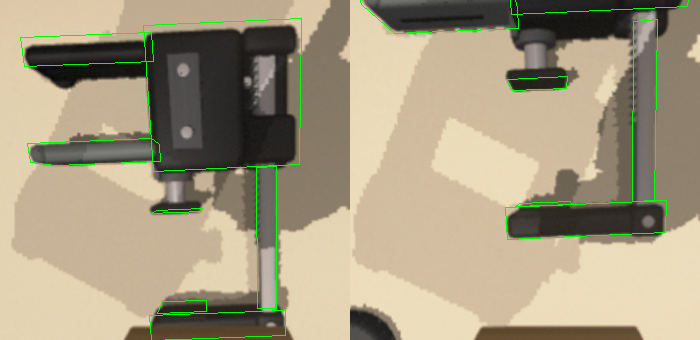

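```bash
python3 - <<'E'
from h import *
import pickle
def edge(n,cols,lo,hi,thr=110,last=True):
    g=cv2.imread(f'pics/w{n}.png').max(2).astype(float);o=[]
    for u in cols:
        col=g[lo:hi,u];d=np.diff(col);k=np.argmax(d) if last else np.argmin(d)
        o.append(lo+k+.5)
    return np.polyfit(cols,o,1).round(3),o
print('jaw back',edge(4,range(228,316,6),142,160))
print('handle top',edge(3,range(146,214,6),18,40,last=False))
print('trig bottom',edge(3,range(150,214,6),97,112))
print('pad',edge(4,range(226,256,4),50,66))
print('housing front',edge(3,range(250,300,6),95,115))
p,C=np.load('clamp.npy'),{n:pickle.load(open(f'w{n}.pkl','rb')) for n in(3,4)}
from fit import w
def sl(n,a,b,p):
    u=proj(C[n],[w(p,a),w(p,b)]);return (u[1]-u[0])[1]/(u[1]-u[0])[0]
for dy in(0,-.02,-.04):
    q=p.copy();q[2]+=dy;print(q[2],sl(4,('j20',-20,47),('j20',70,47),q),sl(3,(-55,-80,56),(-55,-20,56),q),sl(3,(18,-80,59),(18,-20,59),q),sl(4,(54,-15,9),(54,15,9),q))
E
```

```text
jaw back (array([5.20000e-02, 1.38624e+02]), [np.float64(151.5), np.float64(151.5), np.float64(151.5), np.float64(151.5), np.float64(150.5), np.float64(150.5), np.float64(150.5), np.float64(155.5), np.float64(154.5), np.float64(149.5), np.float64(155.5), np.float64(154.5), np.float64(155.5), np.float64(154.5), np.float64(154.5)])
handle top (array([-0.048, 35.741]), [np.float64(28.5), np.float64(28.5), np.float64(28.5), np.float64(27.5), np.float64(27.5), np.float64(27.5), np.float64(26.5), np.float64(26.5), np.float64(26.5), np.float64(26.5), np.float64(25.5), np.float64(25.5)])
trig bottom (array([-3.30000e-02,  1.10591e+02]), [np.float64(104.5), np.float64(105.5), np.float64(105.5), np.float64(105.5), np.float64(105.5), np.float64(104.5), np.float64(104.5), np.float64(104.5), np.float64(103.5), np.float64(103.5), np.float64(103.5)])
pad (array([-3.6000e-02,  6.6071e+01]), [np.float64(57.5), np.float64(58.5), np.float64(57.5), np.float64(57.5), np.float64(57.5), np.float64(57.5), np.float64(57.5), np.float64(56.5)])
housing front (array([-8.60000e-02,  1.31206e+02]), [np.float64(109.5), np.float64(109.5), np.float64(108.5), np.float64(108.5), np.float64(107.5), np.float64(108.5), np.float64(104.5), np.float64(104.5), np.float64(107.5)])
0.18822958288736497 -0.03935551133669475 -0.03973099169627806 -0.03903118486961913 -0.042076327781545325
0.16822958288736498 -0.019222052426492584 -0.017131365127062374 -0.017953148251350956 -0.02010897262129849
0.14822958288736496 0.0008882167024717443 0.0054297171990650575 0.003090398274607474 0.0018311287906488446
```

```bash
python3 - <<'E'
from h import *
import pickle
c=pickle.load(open('w4.pkl','rb'));S=ctrl.sense();T=rot(S['ee_rot'])
for px in((399,424),(399,488),(399,368)):
    P=onz(c,((px[0]+.5)/1.5625-.5,(px[1]+.5)/1.5625-.5),S['eef_pos'][2]-138);print('in tool',T.inv().apply(P-S['eef_pos']).round(1))
m=[585,-121.1]; y=[-np.sin(.188),np.cos(.188)]
go([*m,280],y);go([*m,178],y)
E
```

```text
in tool [  3.8   0.5 138. ]
in tool [-15.8   0.5 138. ]
in tool [ 19.8   0.5 138. ]
shift [ 87.6 -10.6  87.4] turn [-0.     0.    -0.039]
shift [ 87.6 -10.5 189.4] turn [-0.     0.    -0.039]
```

```bash
echo '[[[40,-5,20,0,0,-0.02],[85.5,-10.5,60,0,0,-0.039],[85.5,-10.5,100,0,0,-0.039],[85.5,-10.5,130,0,0,-0.039],[85.5,-10.5,130,0,0,-0.039]]]' > m.json && python3 steer.py m.json
python3 - <<'E'
from h import *
y=[-np.sin(.188),np.cos(.188)]
go([587,-120.7,178.5],y)
E
```

```text
time_s: 5.2
eef_pos: [585.9, -120.9, 234.1]
ee_rot: [-0.003, -0.093, 0.996, 0.001]
force: [0.1, 0.5, -1.6]
grip_width: 0.625
grip_force: 27.6
shift [-1.4 -0.2 55.6] turn [ 0.003 -0.005 -0.001]
```

```bash
echo '[[[-1,0,20,0,0,0],[-1,0,38,0,0,0],[-1,0,50,0,0,0],[-1,0,55,0,0,0],[-1,0,55,0,0,0],[-1,0,55,0,0,0]]]' > m.json && python3 steer.py m.json
python3 - <<'E'
from h import *
go([587,-120.7,178.5],[-np.sin(.188),np.cos(.188)])
E
```

```text
time_s: 5.8
eef_pos: [588.9, -121.1, 182.9]
ee_rot: [0.001, -0.093, 0.996, -0.0]
force: [-0.2, 0.3, -0.7]
grip_width: 0.628
grip_force: 27.7
shift [1.8 0.7 4.4] turn [-0.001  0.001 -0.001]
```

```bash
echo '[[[1.8,0.7,2,0,0,0],[1.8,0.7,3.5,0,0,0],[1.8,0.7,4,0,0,0],[1.8,0.7,4,0,0,0]]]' > m.json && python3 steer.py m.json; echo '[[[0,0,0,0,0,0],[0,0,0,0,0,0],[0,0,0,0,0,0]]]' > m.json && python3 steer.py m.json 0.76
```

```text
time_s: 6.2
eef_pos: [586.7, -120.6, 178.3]
ee_rot: [0.0, -0.094, 0.996, -0.0]
force: [-3.0, 0.9, 4.8]
grip_width: 0.626
grip_force: 28.3
time_s: 6.5
eef_pos: [586.7, -120.6, 177.5]
ee_rot: [-0.0, -0.093, 0.996, 0.0]
force: [0.5, -0.4, 0.4]
grip_width: 0.764
grip_force: 0.0
```

```bash
echo '[[[0,0,-40,0,0,0],[0,0,-85,0,0,0],[0,0,-130,0,0,0],[-40,0,-165,0,0,0],[-60,0,-175,0,0,0],[-60,0,-175,0,0,0],[-60,0,-175,0,0,0]]]' > m.json && python3 steer.py m.json 0.0
python3 - <<'E'
from h import *
import pickle
print(ctrl.sense()['eef_pos']);c=ctrl.calibration('wrist');i=ctrl.capture('wrist');pickle.dump(c,open('w5.pkl','wb'))
cv2.imwrite('pics/w5.png',i[:,:,::-1])
from fit import w
p=np.load('clamp.npy');im=cv2.resize(i[:,:,::-1],(1024,768),interpolation=cv2.INTER_CUBIC)
for xs,ys,zs in[((6,18),(-92,-12),(59,)),((54,),(-18,18),(9,43)),(('j','j20'),(-24,77),(47,)),(('j',),(-18,18),(9,43)),((72.9,108.9),(-27,27),(40,))]:
    u=((proj(c,np.array([w(p,(x,y,z)) for x in xs for y in ys for z in zs]))+.5)*2-.5).astype(np.float32)
    cv2.polylines(im,[cv2.convexHull(u).astype(int)],True,(0,255,0),1)
cv2.imwrite('pics/ov5.png',im[:460,200:800])
E
```

```text
time_s: 7.2
eef_pos: [645.4, -109.4, 351.5]
ee_rot: [-0.001, -0.094, 0.996, 0.0]
force: [0.1, 0.8, -0.9]
grip_width: 0.615
grip_force: 26.4
[ 645.40448136 -109.35914914  351.51007875]
```

View pics/ov5.png

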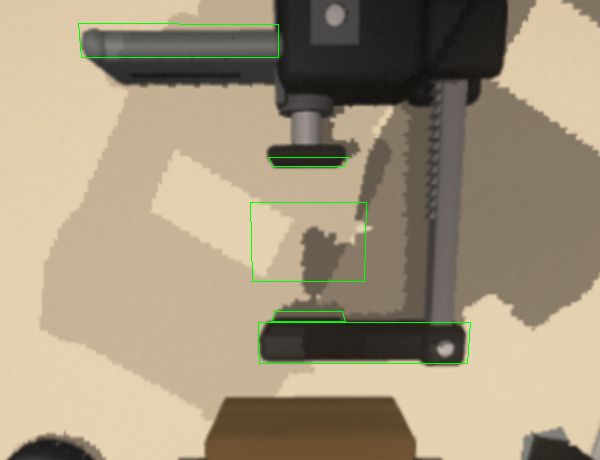

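The fit overlays the pad, jaw and trigger well. But my shut command closed the fingers on the holder again as they rose, so it is back in the hand, lower than before. I'll measure how it hangs before setting it down again.

```bash
python3 - <<'E'
from h import *
for n in(4,5):
    g=cv2.imread(f'pics/w{n}.png').astype(float)
    m=((g[:,:,2]>g[:,:,0]*1.6)&(g[:,:,2]>50)).astype(np.uint8)
    m[:, :170]=0;m[:,345:]=0;m[:195]=0
    print(n);
    for v in range(198,330,6):
        x=np.where(m[v])[0]
        if len(x): print(v,x.min(),x.max(),len(x),g[v,245:265].mean(0).round()[::-1])
E
```

```text
4
210 206 304 99 [97. 76. 50.]
216 202 307 106 [103.  79.  51.]
222 199 310 112 [96. 74. 47.]
228 196 313 118 [95. 73. 46.]
234 192 317 126 [104.  79.  48.]
240 189 320 132 [113.  85.  51.]
246 189 320 132 [113.  85.  51.]
252 189 320 132 [116.  86.  51.]
258 190 320 131 [112.  83.  49.]
264 190 319 130 [108.  80.  46.]
270 191 319 129 [108.  81.  47.]
276 195 315 121 [100.  75.  44.]
282 192 317 126 [106.  79.  46.]
288 192 318 127 [112.  84.  49.]
294 192 317 126 [133.  99.  58.]
300 192 317 126 [151. 114.  65.]
306 193 316 124 [198. 147.  84.]
312 195 314 120 [217. 165. 103.]
5
204 210 298 89 [95. 72. 44.]
210 208 301 94 [91. 69. 42.]
216 205 304 100 [98. 74. 45.]
222 203 307 105 [108.  81.  48.]
228 203 307 105 [110.  83.  50.]
234 203 306 104 [109.  82.  48.]
240 203 306 104 [104.  78.  46.]
246 204 306 101 [100.  74.  44.]
252 206 303 98 [99. 74. 44.]
258 204 305 102 [204. 152.  87.]
264 204 305 102 [220. 165.  95.]
270 204 306 103 [220. 164.  94.]
276 205 304 100 [210. 156.  90.]
```

```bash
python3 - <<'E'
from h import *
import pickle
from scipy.optimize import least_squares
def fit(n,eef,q,near,far):
    c=pickle.load(open(f'w{n}.pkl','rb'));T=rot(q)
    px=np.array([(near[0],near[2]),(near[1],near[2]),(far[0],far[2]),(far[1],far[2])])
    def pts(a):  # tool frame x,y,z, pitch about tool y
        L=np.array([[18,-27,0],[18,27,0],[-18,-27,0],[-18,27,0]],float)
        return R.from_euler('y',a[3]).apply(L)+a[:3]
    f=lambda a:(proj(c,T.apply(pts(a))+eef)-px).ravel()
    # left in image = tool -y ?
    r=least_squares(f,[2,0,150,0]);print(n,r.x.round(2),np.abs(r.fun).max().round(1))
S=ctrl.sense()
fit(4,[670.3,-97.4,366.9],[0,-.075,.997,0],(189,320.5,239),(194,316,312.5))
fit(5,[645.4,-109.36,351.5],S['ee_rot'],(202.5,307.5,222.5),(204.7,305,279))
E
```

```text
4 [-4.8000e-01  1.1000e-01  1.4044e+02  3.0000e-02] 0.4
5 [-3.8500e+00  8.0000e-02  1.7023e+02  1.4000e-01] 1.5
```

```bash
echo '[[[8,0,0,0,0,0],[20,0,5,0,0,0],[35,0,15,0,0,0],[48,0,25,0,0,0],[57,0,35,0,0,0],[59,0,45,0,0,0],[59,0,55,0,0,0],[59,0,65,0,0,0]]]' > m.json && python3 steer.py m.json; echo '[[[0,0,12,0,0,0],[0,0,24,0,0,0],[0,0,36,0,0,0],[0,0,48,0,0,0],[0,0,58,0,0,0],[0,0,65,0,0,0],[0,0,68,0,0,0],[0,0,68,0,0,0]]]' > m.json && python3 steer.py m.json
```

```text
time_s: 8.05
eef_pos: [587.6, -120.5, 286.9]
ee_rot: [0.0, -0.093, 0.996, 0.0]
force: [0.4, -0.1, -0.2]
grip_width: 0.612
grip_force: 26.4
time_s: 8.85
eef_pos: [587.7, -120.5, 219.4]
ee_rot: [-0.0, -0.093, 0.996, 0.0]
force: [-0.1, -0.2, -0.1]
grip_width: 0.614
grip_force: 26.4
```

```bash
echo '[[[0,0,2,0,0,0],[0,0,4,0,0,0],[0,0,5,0,0,0],[0,0,5,0,0,0]]]' > m.json && python3 steer.py m.json; echo '[[[0,0,1.5,0,0,0],[0,0,3,0,0,0],[0,0,4,0,0,0],[0,0,4,0,0,0]]]' > m.json && python3 steer.py m.json
```

```text
time_s: 9.25
eef_pos: [587.6, -120.4, 214.6]
ee_rot: [-0.0, -0.093, 0.996, 0.0]
force: [0.4, -0.2, -0.6]
grip_width: 0.615
grip_force: 26.4
time_s: 9.65
eef_pos: [587.6, -120.4, 210.5]
ee_rot: [-0.0, -0.093, 0.996, 0.0]
force: [0.4, -0.4, -0.9]
grip_width: 0.613
grip_force: 26.4
```

```bash
echo '[[[0,0,1.5,0,0,0],[0,0,3,0,0,0],[0,0,3,0,0,0]]]' > m.json && python3 steer.py m.json; echo '[[[0,0,1.5,0,0,0],[0,0,3,0,0,0],[0,0,3,0,0,0]]]' > m.json && python3 steer.py m.json
```

```text
time_s: 9.95
eef_pos: [587.6, -120.4, 207.6]
ee_rot: [-0.0, -0.093, 0.996, 0.0]
force: [0.1, -0.1, -1.1]
grip_width: 0.61
grip_force: 26.5
time_s: 10.25
eef_pos: [588.0, -120.6, 206.8]
ee_rot: [0.001, -0.093, 0.996, -0.001]
force: [-4.7, 0.9, 15.1]
grip_width: 0.613
grip_force: 30.0
```

```bash
echo '[[[0,0,-1.5,0,0,0],[0,0,-1.5,0,0,0]]]' > m.json && python3 steer.py m.json; echo '[[[0,0,0,0,0,0],[0,0,0,0,0,0],[0,0,0,0,0,0],[0,0,0,0,0,0]]]' > m.json && python3 steer.py m.json 0.78; echo '[[[0,0,-40,0,0,0],[0,0,-85,0,0,0],[-20,0,-120,0,0,0],[-60,0,-145,0,0,0],[-60,0,-145,0,0,0],[-60,0,-145,0,0,0]]]' > m.json && python3 steer.py m.json
cat > look.py <<'E'
import sys,pickle
from h import *
from fit import w
n=sys.argv[1];s=ctrl.sense();print(s['eef_pos'],s['grip_width']);c=ctrl.calibration('wrist');i=ctrl.capture('wrist');pickle.dump(c,open(f'w{n}.pkl','wb'));cv2.imwrite(f'pics/w{n}.png',i[:,:,::-1])
p=np.load('clamp.npy');im=cv2.resize(i[:,:,::-1],(1024,768),interpolation=cv2.INTER_CUBIC)
for xs,ys,zs in[((54,),(-18,18),(9,43)),(('j','j20'),(-24,77),(47,)),((72.9,108.9),(-27,27),(40,))]:
    u=((proj(c,np.array([w(p,(x,y,z)) for x in xs for y in ys for z in zs]))+.5)*2-.5).astype(np.float32)
    cv2.polylines(im,[cv2.convexHull(u).astype(int)],True,(0,255,0),1)
cv2.imwrite(f'pics/ov{n}.png',im[:560,200:800])
E
python3 look.py 6
```

```text
time_s: 10.45
eef_pos: [587.8, -120.6, 206.9]
ee_rot: [0.0, -0.093, 0.996, -0.0]
force: [-1.7, -0.3, 7.3]
grip_width: 0.614
grip_force: 29.1
time_s: 10.85
eef_pos: [587.6, -120.4, 206.0]
ee_rot: [-0.0, -0.093, 0.996, 0.0]
force: [-0.6, -0.6, -0.9]
grip_width: 0.779
grip_force: 0.0
time_s: 11.45
eef_pos: [646.6, -109.0, 350.4]
ee_rot: [-0.0, -0.094, 0.996, 0.0]
force: [-1.3, 0.1, -0.1]
grip_width: 0.782
grip_force: 0.0
[ 646.63572532 -109.04916917  350.40087873] 0.781700357634045
```

View pics/ov6.png

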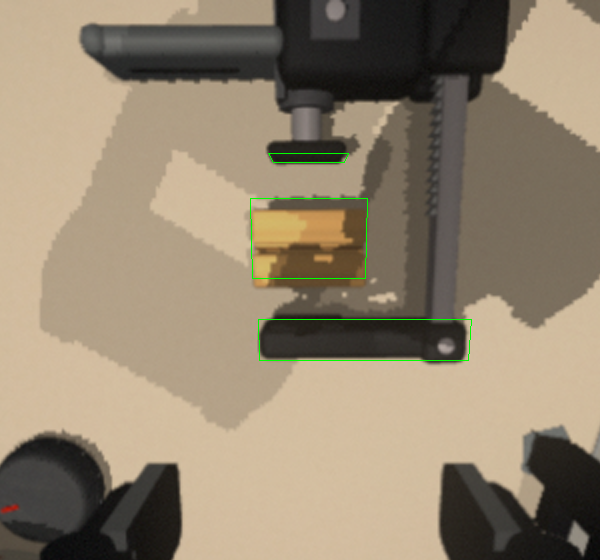

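The holder stands upright and square between the faces: crop rows 209–287 against the target 198–279, columns centred. It is about 4.4 mm too near the jaw, so I'll regrasp it and slide it back.

```bash
python3 - <<'E'
from h import *
y=[-np.sin(.188),np.cos(.188)]
go([589.4,-120.3,250],y);go([589.4,-120.3,181],y)
E
```

```text
shift [57.5 -0.5 99.8] turn [ 0.001 -0.003 -0.001]
shift [ 57.4  -0.6 168.8] turn [ 0.001 -0.003 -0.001]
```

```bash
echo '[[[40,-0.5,30,0,0,0],[57.5,-0.5,70,0,0,0],[57.5,-0.5,105,0,0,0],[57.5,-0.5,135,0,0,0],[57.5,-0.5,155,0,0,0],[57.5,-0.5,168,0,0,0],[57.5,-0.5,168,0,0,0],[57.5,-0.5,168,0,0,0]]]' > m.json && python3 steer.py m.json
echo '[[[0,0,0,0,0,0],[0,0,0,0,0,0],[0,0,0,0,0,0],[0,0,0,0,0,0]]]' > m.json && python3 steer.py m.json 0.0 20
echo '[[[1.5,0,-1,0,0,0],[3,0,-1,0,0,0],[4.4,0,-1,0,0,0],[4.4,0,-1,0,0,0],[4.4,0,0,0,0,0],[4.4,0,0,0,0,0]]]' > m.json && python3 steer.py m.json
echo '[[[0,0,0,0,0,0],[0,0,0,0,0,0],[0,0,0,0,0,0],[0,0,0,0,0,0]]]' > m.json && python3 steer.py m.json 0.78
echo '[[[0,0,-30,0,0,0],[0,0,-70,0,0,0],[0,0,-110,0,0,0],[-40,0,-145,0,0,0],[-60,0,-168,0,0,0],[-60,0,-168,0,0,0],[-60,0,-168,0,0,0]]]' > m.json && python3 steer.py m.json
python3 look.py 7
python3 - <<'E'
from h import *
import pickle
from fit import w
p=np.load('clamp.npy');c,s=np.cos(p[2]),np.sin(p[2])
for n,roi in((6,(210,90,300,160)),(7,(210,90,300,160))):
    cc=pickle.load(open(f'w{n}.pkl','rb'));i=cv2.imread(f'pics/w{n}.png')[:,:,::-1].copy();r,k=seg(i,roi)
    q=cv2.boxPoints(r);P=np.array([onz(cc,v,40) for v in q])-[p[0],p[1],0]
    X=P[:,0]*c+P[:,1]*s;Y=-P[:,0]*s+P[:,1]*c;print(n,X.round(1),Y.round(1),X.mean(),Y.mean(),r[2])
E
```

```text
time_s: 12.3
eef_pos: [590.1, -120.6, 183.7]
ee_rot: [0.0, -0.093, 0.996, -0.0]
force: [0.1, -0.6, 0.4]
grip_width: 0.78
grip_force: 0.0
time_s: 12.7
eef_pos: [590.5, -120.6, 184.4]
ee_rot: [0.001, -0.093, 0.996, -0.001]
force: [-1.4, 0.5, 6.9]
grip_width: 0.627
grip_force: 22.8
time_s: 13.3
eef_pos: [585.9, -121.3, 184.4]
ee_rot: [0.0, -0.094, 0.996, -0.0]
force: [-4.9, 1.7, 13.5]
grip_width: 0.626
grip_force: 23.6
time_s: 13.7
eef_pos: [585.8, -121.3, 182.9]
ee_rot: [-0.0, -0.093, 0.996, 0.0]
force: [-0.1, 0.7, 0.6]
grip_width: 0.78
grip_force: 0.0
time_s: 14.4
eef_pos: [644.7, -110.0, 350.4]
ee_rot: [-0.0, -0.094, 0.996, 0.0]
force: [0.2, -0.0, -1.6]
grip_width: 0.779
grip_force: 0.0
[ 644.74412237 -109.99082523  350.43295954] 0.7790728171382285
6 [ 78.1  76.7 112.  113.5] [-26.5  25.8  27.8 -26.3] 95.06955244325944 0.18903219776750646 88.31531524658203
7 [ 72.5  72.5 108.  108. ] [-26.5  26.2  27.1 -27.5] 90.26447851162705 -0.18780719906460153 90.0
```

The holder sits at clamp x 90.3 against the midway 90.9, with y −0.2 and square, and it has been released. Next is the trigger: shut the fingers and come down on its jaw side.

```bash
python3 - <<'E'
from h import *
y=[-np.sin(.188),np.cos(.188)]
go([548.5,-191.2,300],y);go([548.5,-191.2,203],y)
E
```

```text
shift [109.2 -61.8  49.9] turn [ 0.001 -0.002 -0.001]
shift [109.  -62.  146.9] turn [ 0.001 -0.002 -0.001]
```

```bash
echo '[[[35,-20,0,0,0,0],[70,-40,5,0,0,0],[100,-57,20,0,0,0],[109,-62,50,0,0,0],[109,-62,50,0,0,0]]]' > m.json && python3 steer.py m.json 0.0 20
echo '[[[0,0,30,0,0,0],[0,0,60,0,0,0],[0,0,85,0,0,0],[0,0,97,0,0,0],[0,0,97,0,0,0],[0,0,97,0,0,0]]]' > m.json && python3 steer.py m.json
python3 - <<'E'
from h import *
S=ctrl.sense();p=np.load('clamp.npy');d=S['eef_pos'][:2]-p[:2];c,s=np.cos(p[2]),np.sin(p[2]);print('clamp xy',d@[c,s],d@[-s,c],S['eef_pos'][2])
E
```

```text
time_s: 14.95
eef_pos: [547.1, -192.0, 297.2]
ee_rot: [-0.004, -0.092, 0.996, 0.003]
force: [-0.4, 0.7, -0.6]
grip_width: 0.002
grip_force: 0.0
time_s: 15.55
eef_pos: [549.8, -191.3, 205.4]
ee_rot: [0.001, -0.094, 0.996, -0.0]
force: [1.1, -0.5, 0.3]
grip_width: 0.0
grip_force: 0.0
clamp xy 43.22300473637574 -62.31457273902553 205.39240423560392
```

```bash
cat > st.py <<'E'
from h import *
S=ctrl.sense();p=np.load('clamp.npy');d=S['eef_pos'][:2]-p[:2];c,s=np.cos(p[2]),np.sin(p[2]);f=S['force'][:2];print('clamp x',(d@[c,s]).round(2),'y',(d@[-s,c]).round(2),'F',(f@[c,s]).round(2),(f@[-s,c]).round(2),'t',S['time_s'])
E
echo '[[[4,0,0,0,0,0],[8,0,0,0,0,0],[12,0,0,0,0,0],[12,0,0,0,0,0]]]' > m.json && python3 steer.py m.json >/dev/null; python3 st.py
echo '[[[2,0,0,0,0,0],[4,0,0,0,0,0],[4,0,0,0,0,0]]]' > m.json && python3 steer.py m.json>/dev/null; python3 st.py
echo '[[[2,0,0,0,0,0],[4,0,0,0,0,0],[4,0,0,0,0,0]]]' > m.json && python3 steer.py m.json>/dev/null; python3 st.py
echo '[[[2,0,0,0,0,0],[4,0,0,0,0,0],[4,0,0,0,0,0]]]' > m.json && python3 steer.py m.json>/dev/null; python3 st.py
```

```text
clamp x 30.27 y -62.31 F 0.44 0.41 t 15.95
clamp x 27.11 y -62.27 F 4.6 -0.49 t 16.25
clamp x 23.12 y -62.29 F 4.78 0.2 t 16.55
clamp x 19.07 y -62.28 F 4.41 -0.31 t 16.85
```

```bash
echo '[[[2.5,0,0,0,0,0],[5,0,0,0,0,0],[7.5,0,0,0,0,0],[10,0,0,0,0,0],[10,0,0,0,0,0]]]' > m.json && python3 steer.py m.json>/dev/null; python3 st.py
echo '[[[2,0,0,0,0,0],[4,0,0,0,0,0],[4,0,0,0,0,0]]]' > m.json && python3 steer.py m.json>/dev/null; python3 st.py
```

```text
clamp x 9.0 y -62.33 F 5.35 -0.73 t 17.35
clamp x 5.25 y -62.31 F 7.03 0.29 t 17.65
```

```bash
echo '[[[-6,0,0,0,0,0],[-12,0,0,0,0,0],[-18,0,0,0,0,0],[-24,0,0,0,0,0],[-32,0,0,0,0,0],[-37,0,0,0,0,0],[-37,0,0,0,0,0]]]' > m.json && python3 steer.py m.json >/dev/null; python3 st.py
echo '[[[0,0,-40,0,0,0],[0,0,-80,0,0,0],[-30,0,-120,0,0,0],[-60,20,-145,0,0,0],[-60,40,-145,0,0,0],[-60,40,-145,0,0,0]]]' > m.json && python3 steer.py m.json
python3 look.py 8
python3 - <<'E'
from h import *
import pickle
from fit import w
p=np.load('clamp.npy');C,s=np.cos(p[2]),np.sin(p[2])
c=pickle.load(open('w8.pkl','rb'));i=cv2.imread('pics/w8.png')[:,:,::-1].copy()
def cl(px,z): d=onz(c,px,z)[:2]-p[:2]; return np.array([d@[C,s],d@[-s,C]])
# sample along clamp x at z=47, y lines: intensities
for y in(40,48):
    xs=np.arange(80,150,1.5);uv=proj(c,np.array([w(p,(x,y,47)) for x in xs])).astype(np.float32)
    g=cv2.remap(cv2.cvtColor(i,cv2.COLOR_RGB2GRAY),uv[None,:,0],uv[None,:,1],1)[0];print(y,uv[0],uv[-1],list(zip(xs,g)))
u=proj(c,[w(p,(90,0,40))])[0].astype(int);print(u)
r,k=seg(i,(u[0]-45,u[1]-45,u[0]+45,u[1]+45));P=np.array([cl(q,40) for q in cv2.boxPoints(r)]);print(P.round(1),P.mean(0))
E
```

```text
clamp x 42.29 y -62.12 F -0.15 0.51 t 18.35
time_s: 18.95
eef_pos: [599.9, -139.0, 349.7]
ee_rot: [0.0, -0.095, 0.996, 0.0]
force: [-0.2, -0.2, 0.2]
grip_width: -0.002
grip_force: 0.0
[ 599.86961237 -138.98120084  349.65514056] -0.0023351729403084573
40 [318.16327 163.296  ] [314.15964 230.98064] [(np.float64(80.0), np.uint8(207)), (np.float64(81.5), np.uint8(209)), (np.float64(83.0), np.uint8(211)), (np.float64(84.5), np.uint8(210)), (np.float64(86.0), np.uint8(210)), (np.float64(87.5), np.uint8(210)), (np.float64(89.0), np.uint8(210)), (np.float64(90.5), np.uint8(211)), (np.float64(92.0), np.uint8(211)), (np.float64(93.5), np.uint8(198)), (np.float64(95.0), np.uint8(139)), (np.float64(96.5), np.uint8(116)), (np.float64(98.0), np.uint8(100)), (np.float64(99.5), np.uint8(94)), (np.float64(101.0), np.uint8(94)), (np.float64(102.5), np.uint8(76)), (np.float64(104.0), np.uint8(45)), (np.float64(105.5), np.uint8(38)), (np.float64(107.0), np.uint8(38)), (np.float64(108.5), np.uint8(39)), (np.float64(110.0), np.uint8(40)), (np.float64(111.5), np.uint8(42)), (np.float64(113.0), np.uint8(51)
[... 1961 characters left out ...]
t64(125.0), np.uint8(111)), (np.float64(126.5), np.uint8(200)), (np.float64(128.0), np.uint8(211)), (np.float64(129.5), np.uint8(210)), (np.float64(131.0), np.uint8(211)), (np.float64(132.5), np.uint8(211)), (np.float64(134.0), np.uint8(211)), (np.float64(135.5), np.uint8(212)), (np.float64(137.0), np.uint8(212)), (np.float64(138.5), np.uint8(212)), (np.float64(140.0), np.uint8(212)), (np.float64(141.5), np.uint8(212)), (np.float64(143.0), np.uint8(211)), (np.float64(144.5), np.uint8(211)), (np.float64(146.0), np.uint8(212)), (np.float64(147.5), np.uint8(211)), (np.float64(149.0), np.uint8(211))]
[275 172]
[[ 67.4 -26.7]
 [ 67.3  25.2]
 [108.   27. ]
 [108.1 -26.9]] [87.69702702 -0.34860451]
```

```bash
python3 - <<'E'
from h import *
y=[-np.sin(.188),np.cos(.188)]
go([548.5,-191.2,300],y);go([548.5,-191.2,203],y)
E
```

```text
shift [ 59.8 -40.4  49.1] turn [ 0.    -0.001  0.001]
shift [ 59.7 -40.4 146.1] turn [ 0.    -0.001  0.001]
```

```bash
echo '[[[30,-20,10,0,0,0],[59.8,-40.4,45,0,0,0],[59.8,-40.4,80,0,0,0],[59.8,-40.4,115,0,0,0],[59.8,-40.4,136,0,0,0],[59.8,-40.4,146,0,0,0],[59.8,-40.4,146,0,0,0]]]' > m.json && python3 steer.py m.json >/dev/null; python3 st.py
echo '[[[5,0,0,0,0,0],[10,0,0,0,0,0],[13,0,0,0,0,0],[13,0,0,0,0,0],[13,0,0,0,0,0]]]' > m.json && python3 steer.py m.json >/dev/null; python3 st.py
```

```text
clamp x 41.43 y -63.09 F -0.14 -0.53 t 19.7
clamp x 28.94 y -62.69 F -0.36 0.23 t 20.2
```

```bash
for k in 1 2; do echo '[[[0.7,0,0,0,0,0],[0.7,0,0,0,0,0]]]' > m.json && python3 steer.py m.json >/dev/null; python3 st.py; done
echo '[[[2.5,0,0,0,0,0],[5,0,0,0,0,0],[7.5,0,0,0,0,0],[10,0,0,0,0,0],[12.5,0,0,0,0,0],[15.4,0,0,0,0,0],[15.4,0,0,0,0,0]]]' > m.json && python3 steer.py m.json >/dev/null; python3 st.py
```

```text
clamp x 28.28 y -62.61 F 1.5 0.15 t 20.4
clamp x 27.53 y -62.61 F 0.28 -0.4 t 20.6
clamp x 12.4 y -62.58 F 5.59 -0.55 t 21.3
```

```bash
echo '[[[1,0,0,0,0,0],[1.5,0,0,0,0,0],[1.5,0,0,0,0,0]]]' > m.json && python3 steer.py m.json >/dev/null; python3 st.py
echo '[[[-6,0,0,0,0,0],[-12,0,0,0,0,0],[-18,0,0,0,0,0],[-24,0,0,0,0,0],[-31,0,0,0,0,0],[-31,0,0,0,0,0]]]' > m.json && python3 steer.py m.json >/dev/null; python3 st.py
echo '[[[0,0,-40,0,0,0],[0,0,-80,0,0,0],[-30,0,-120,0,0,0],[-60,20,-145,0,0,0],[-60,40,-145,0,0,0],[-60,40,-145,0,0,0]]]' > m.json && python3 steer.py m.json >/dev/null
cat > meas.py <<'E'
import sys,pickle
from h import *
from fit import w
n=sys.argv[1];p=np.load('clamp.npy');C,s=np.cos(p[2]),np.sin(p[2])
c=pickle.load(open(f'w{n}.pkl','rb'));i=cv2.imread(f'pics/w{n}.png')[:,:,::-1].copy();G=cv2.cvtColor(i,cv2.COLOR_RGB2GRAY)
def line(y,z,a,b):
    xs=np.arange(a,b,.5);uv=proj(c,np.array([w(p,(x,y,z)) for x in xs])).astype(np.float32)
    g=cv2.remap(G,uv[None,:,0],uv[None,:,1],1)[0].astype(float);return xs,g
for y in(36,40,44,48):
    xs,g=line(y,47,90,150);d=np.diff(cv2.GaussianBlur(g[None],(5,1),0)[0]);print('jaw back-20',xs[np.argmax(d)]-20)
for y in(-8,0,8):
    xs,g=line(y,43,40,75);print('pad z43',[(float(x),int(v)) for x,v in zip(xs[::4],g[::4])])
P=np.array([[d@[C,s],d@[-s,C]] for d in[onz(c,q,40)[:2]-p[:2] for q in cv2.boxPoints(seg(i,(lambda u:(u[0]-45,u[1]-45,u[0]+45,u[1]+45))(proj(c,[w(p,(78,0,40))])[0].astype(int)))[0])]]);print(P.round(1))
E
python3 look.py 9; python3 meas.py 9
```

```text
clamp x 11.09 y -62.58 F 6.53 0.73 t 21.6
clamp x 42.34 y -62.57 F -0.25 0.14 t 22.2
[ 599.9056555  -139.34953433  348.65294149] 0.003726819538562608
jaw back-20 95.5
jaw back-20 95.5
jaw back-20 95.5
jaw back-20 95.5
pad z43 [(40.0, 108), (42.0, 108), (44.0, 108), (46.0, 80), (48.0, 44), (50.0, 39), (52.0, 35), (54.0, 44), (56.0, 89), (58.0, 88), (60.0, 75), (62.0, 83), (64.0, 88), (66.0, 89), (68.0, 91), (70.0, 89), (72.0, 85), (74.0, 86)]
pad z43 [(40.0, 129), (42.0, 99), (44.0, 72), (46.0, 70), (48.0, 42), (50.0, 33), (52.0, 34), (54.0, 49), (56.0, 104), (58.0, 89), (60.0, 74), (62.0, 83), (64.0, 100), (66.0, 109), (68.0, 116), (70.0, 118), (72.0, 113), (74.0, 115)]
pad z43 [(40.0, 122), (42.0, 121), (44.0, 122), (46.0, 88), (48.0, 34), (50.0, 31), (52.0, 31), (54.0, 48), (56.0, 103), (58.0, 88), (60.0, 74), (62.0, 94), (64.0, 117), (66.0, 119), (68.0, 120), (70.0, 118), (72.0, 114), (74.0, 115)]
[[ 98.6 -27.2]
 [ 59.7 -27. ]
 [ 59.6  25.3]
 [ 98.6  27. ]]
```

```bash
python3 - <<'E'
from h import *
y=[-np.sin(.188),np.cos(.188)]
go([548.5,-191.2,203],y)
E
```

```text
shift [ 59.7 -40.  145.1] turn [ 0.    -0.001  0.001]
```

```bash
echo '[[[30,-20,10,0,0,0],[59.8,-40,45,0,0,0],[59.8,-40,80,0,0,0],[59.8,-40,115,0,0,0],[59.8,-40,136,0,0,0],[59.8,-40,145,0,0,0],[59.8,-40,145,0,0,0]]]' > m.json && python3 steer.py m.json >/dev/null; python3 st.py
echo '[[[6,0,0,0,0,0],[12,0,0,0,0,0],[16,0,0,0,0,0],[18,0,0,0,0,0],[18,0,0,0,0,0]]]' > m.json && python3 steer.py m.json >/dev/null; python3 st.py
for k in 1 2 3 4 5 6 7 8 9 10 11 12 13 14; do echo '[[[0.5,0,0,0,0,0]]]' > m.json && python3 steer.py m.json >/dev/null; python3 st.py;done
```

```text
clamp x 41.39 y -63.11 F 0.08 0.75 t 23.55
clamp x 23.93 y -62.77 F 1.02 -0.41 t 24.05
clamp x 23.66 y -62.76 F 4.53 0.24 t 24.15
clamp x 23.3 y -62.76 F 6.36 0.41 t 24.25
clamp x 22.88 y -62.77 F 7.0 -0.7 t 24.35
clamp x 22.44 y -62.77 F 7.37 -0.06 t 24.45
clamp x 21.99 y -62.74 F 7.07 0.22 t 24.55
clamp x 21.51 y -62.73 F 7.79 -0.12 t 24.65
clamp x 21.02 y -62.73 F 8.27 -0.24 t 24.75
clamp x 20.53 y -62.76 F 8.31 -0.18 t 24.85
clamp x 20.07 y -62.74 F 8.26 0.39 t 24.95
clamp x 19.56 y -62.73 F 7.84 -0.72 t 25.05
clamp x 18.95 y -62.75 F 4.51 -0.22 t 25.15
clamp x 18.35 y -62.76 F 5.62 -0.01 t 25.25
clamp x 17.92 y -62.75 F 7.3 -0.85 t 25.35
clamp x 17.5 y -62.75 F 7.89 -0.56 t 25.45
```

```bash
for k in 1 2 3 4 5 6 7 8 9 10 11 12; do echo '[[[0.5,0,0,0,0,0]]]' > m.json && python3 steer.py m.json >/dev/null; python3 st.py;done
```

```text
clamp x 17.02 y -62.74 F 8.72 0.34 t 25.55
clamp x 16.55 y -62.76 F 7.46 -0.08 t 25.65
clamp x 16.08 y -62.73 F 7.65 0.27 t 25.75
clamp x 15.59 y -62.74 F 8.02 -0.14 t 25.85
clamp x 15.1 y -62.76 F 7.7 -0.11 t 25.95
clamp x 14.59 y -62.75 F 8.79 -0.16 t 26.05
clamp x 14.0 y -62.73 F 7.25 -0.84 t 26.15
clamp x 13.54 y -62.76 F 7.99 -1.07 t 26.25
clamp x 13.03 y -62.77 F 7.84 0.41 t 26.35
clamp x 12.62 y -62.76 F 9.76 -0.04 t 26.45
clamp x 12.19 y -62.74 F 10.14 0.19 t 26.55
clamp x 11.76 y -62.73 F 11.18 0.19 t 26.65
```

```bash
for k in 1 2 3 4 5 6 7 8 9 10; do echo '[[[0.5,0,0,0,0,0]]]' > m.json && python3 steer.py m.json >/dev/null; python3 st.py;done
```

```text
clamp x 11.28 y -62.74 F 10.98 -0.51 t 26.75
clamp x 10.83 y -62.74 F 11.12 0.1 t 26.85
clamp x 10.36 y -62.73 F 11.66 0.23 t 26.95
clamp x 9.88 y -62.71 F 13.51 -0.24 t 27.05
clamp x 9.41 y -62.72 F 11.94 -0.31 t 27.15
clamp x 8.94 y -62.69 F 12.44 -0.43 t 27.25
clamp x 8.41 y -62.72 F 12.03 -0.09 t 27.35
clamp x 7.88 y -62.71 F 11.31 -0.18 t 27.45
clamp x 7.37 y -62.73 F 12.5 0.62 t 27.55
clamp x 6.94 y -62.74 F 13.14 0.69 t 27.65
```

```bash
for k in 1 2 3; do echo '[[[0.5,0,0,0,0,0]]]' > m.json && python3 steer.py m.json >/dev/null; python3 st.py;done; echo '[[[0,0,0,0,0,0]]]' > m.json && python3 steer.py m.json >/dev/null
python3 - <<'E'
from h import *
import pickle
from fit import w
o=[]
for n in('wrist','scene','top'):
    c=ctrl.calibration(n);i=ctrl.capture(n);pickle.dump(c,open(f'w10{n}.pkl','wb'));cv2.imwrite(f'pics/10{n}.png',i[:,:,::-1])
p=np.load('clamp.npy')
c=pickle.load(open('w10wrist.pkl','rb'));im=cv2.imread('pics/10wrist.png')
for xs,ys,zs in[((46,82),(-27,27),(40,)),((82,102),(-24,77),(47,)),((46,),(-18,18),(9,43))]:
    u=proj(c,np.array([w(p,(x,y,z)) for x in xs for y in ys for z in zs]));print(u.round());cv2.polylines(im,[cv2.convexHull(u.astype(np.float32)).astype(int)],True,(0,255,0),1)
s=pickle.load(open('w10scene.pkl','rb'));u=proj(s,[w(p,(64,0,40))])[0].astype(int);print('scene',u)
sc=cv2.imread('pics/10scene.png')[u[1]-32:u[1]+32,u[0]-40:u[0]+40]
sc=cv2.resize(sc,(480,384),interpolation=cv2.INTER_CUBIC)
cv2.imwrite('pics/fin.png',cv2.resize(np.hstack([im[:, 212:],sc]),(780,384)))
E
python3 st.py
```

```text
clamp x 6.5 y -62.71 F 13.52 -0.33 t 27.75
clamp x 6.05 y -62.7 F 13.55 0.34 t 27.85
clamp x 5.57 y -62.71 F 13.91 0.43 t 27.95
[[322. 318.]
 [422. 319.]
 [318. 372.]
 [413. 373.]]
[[326. 383.]
 [514. 385.]
 [324. 412.]
 [506. 414.]]
[[325. 285.]
 [340. 322.]
 [381. 285.]
 [408. 323.]]
scene [279 161]
clamp x 5.55 y -62.71 F 13.14 1.31 t 28.2
```

View pics/fin.png

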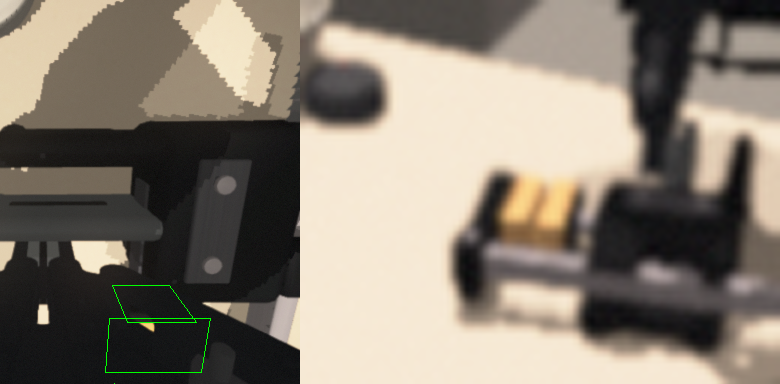

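The final view shows the holder upright, sandwiched between jaw and pad in the scene crop (about 500–580, 180–245), with the trigger still free of the handle. I'll measure the jaw shift against the first scene picture.

```bash
python3 - <<'E'
from h import *
import pickle
from fit import w
p=np.load('clamp.npy');s=pickle.load(open('w10scene.pkl','rb'))
A=cv2.cvtColor(cv2.resize(cv2.imread('pics/scene0.png'),(512,384),interpolation=cv2.INTER_AREA),6)
B=cv2.cvtColor(cv2.imread('pics/10scene.png'),6)
def cross(G,y,z,a,b):
    xs=np.arange(a,b,.5);uv=proj(s,np.array([w(p,(x,y,z)) for x in xs])).astype(np.float32)
    g=cv2.remap(G,uv[None,:,0],uv[None,:,1],1)[0].astype(float)
    d=np.where((g[:-1]<110)&(g[1:]>=110))[0];return xs[d],[int(v) for v in g[::10]]
for y,z in((77,36),(77,42),(77,30),(60,47),(40,47),(20,47)):
    a,b=cross(A,y,z,125,185),cross(B,y,z,80,140);print(y,z,a[0],b[0],a[1],b[1])
E
```

```text
77 36 [148.] [101.] [86, 60, 24, 17, 43, 148, 221, 234, 234, 234, 234, 234] [83, 47, 19, 18, 77, 196, 232, 234, 235, 235, 234, 234]
77 42 [147.5] [101.] [108, 75, 30, 22, 50, 154, 225, 234, 234, 234, 234, 234] [109, 64, 27, 20, 78, 194, 232, 234, 234, 234, 234, 235]
77 30 [148.] [101.] [86, 57, 23, 15, 45, 149, 223, 234, 234, 234, 234, 234] [84, 45, 21, 18, 79, 196, 233, 234, 235, 235, 234, 234]
60 47 [142.] [95.] [41, 31, 42, 85, 137, 192, 227, 234, 233, 234, 234, 234] [61, 36, 61, 108, 148, 210, 233, 234, 234, 234, 234, 235]
40 47 [143.5] [97.] [34, 18, 28, 49, 135, 211, 233, 235, 235, 234, 235, 233] [143, 65, 32, 70, 172, 227, 234, 234, 234, 234, 235, 235]
20 47 [143.] [97.5] [121, 46, 33, 57, 142, 219, 233, 233, 234, 234, 234, 233] [182, 94, 36, 61, 161, 226, 234, 234, 234, 235, 234, 234]
```

```bash
python3 st.py; python3 -c "
from rig import ctrl
print(ctrl.finish_job())"
```

```text
clamp x 5.55 y -62.71 F 13.14 1.31 t 28.2
the job is handed in; nothing more can be done
None
```

The job is handed in at 28.2 s: the holder is clamped upright with the pad sunk roughly half-way (5–9 mm of 16 by three rough estimates, never at its stop) after three pulls, and the trigger is still held pulled. Placing it took a second try, because I shut the fingers too early and lifted the holder once.

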